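# Free the soap dish and put the soap in it

### The arm

A 6-joint arm with a two-finger parallel gripper is mounted at the origin on the work surface; the furniture and walls round the work are solid. World frame = base frame: x ahead of the robot, y to its left, z up, the work surface at z = 0. Lengths are in mm, angles in rad, forces in N, time in s.
With the tool pointing down it reaches from about 225 to 875 mm from the base axis. Payload 3.4 kg.
Tool frame: the origin (TCP) lies midway between the tips of the shut fingers; the grasp point (between the pads) lies 19 mm behind it; z points along the fingers, y is the direction in which the jaws open and shut (so a half turn about z gives the same grasp; the last joint's range is limited). The gripper opens to 85 mm and grips with 20 to 120 N. Pads are 22 mm wide; open, the fingers measure 114 mm over their backs; the gripper's body (76 mm by 85 mm) begins 54 mm behind the grasp point. The pads swing forward as they close: fully open they stand 13 mm farther back than shut.
Start: joints at [1.111, 0.276, 1.505, -0, 1.361, -0.121], TCP at [191.122, 542.342, 231.328] pointing down, gripper open.
Joint ranges: [-2.89, 2.89], [-0.75, 2.08], [0.22, 2.7], [-1.18, 4.32], [0.11, 2.71], [-2.7, 2.7]. Speed limits (rad/s): [2.57, 2.57, 3.14, 3.14, 3.14, 3.14].

### API

Orientations are given as a 3x3 rotation matrix whose columns are the frame's x, y, z axes.
In Python, from workcell import arm gives the robot as it stands.
- The arm moves only by the tool servo_tool, never from a script. Its argument "motion" is a list of rows, each a list of 3 entries, a list of its own where there are three numbers: the turn, a rotation vector about the world's x, y, z in degrees, then the shift along the world's x, y, z in m, then the opening, from -1 (shut) to 1 (fully open), so that 0 is half open. A call has 1 to 10 rows; each row is the pose to reach, as a shift and turn from the pose measured when the call began; what a row does not reach only later rows make up. A row lasts 1/10 s, in which the tool goes at most 50 mm and 8.59 degrees, less where a joint would pass 70% of its speed; a pose out of reach is approached as far as the arm can. A call with a gripper value outside its range is refused whole. The fingers move at their own pace and stop on an object; "grip_force" is the grip in N (left out, the last holds). Time passes only in rows, so rows that repeat a pose let the fingers close. It gives the time, the measured TCP pose, the force and the opening at its end, in the units of the state.
- arm.get_state(): the state, without advancing time (a new reading comes with each control period).
- arm.read_camera(name): name is "scene" or "top" or "wrist"; returns a dict with "frame" (420x560x3 uint8, red, green, blue), "vertical_fov" (degrees; the focal length in pixels is half the picture's height over the tangent of half this angle, whatever the lens; pixels are square), "cx", "cy" (the principal point, pixels), "xyz" and "rotation" of the camera in the world. Camera axes: x right, y up, looking along -z (the intrinsics and any distortion apply to the point x, -y, -z); pixel columns grow to the right and rows downward; lengths in mm; the calibration is good to about 2 mm. The wrist camera is an equidistant fisheye: a pixel r from the principal point sees the ray r / f radians off the axis. A picture is of the moment at which its call begins. There is no depth.
- arm.hand_in(): hands the job in, once; it reports no verdict.
Trained networks look in a picture, given as the dict that the camera call returned (one of the last four; its "shot" number tells which), for a name from the list of things; names that differ only in an ending like _2 or _b are one class to them, and where a whole thing is asked for, a point or a joint stands for the part that bears it (a point fixed in the world has none). Each returns a list of dicts, best first, with "p" (0 to 1); they miss things now and then, are a little off and sometimes report something else, mostly with a low value. They report only what shows in the picture. A call takes as long as a camera call.
- arm.recognise(picture, thing): "extent" ([centre column, centre row, width, height] in pixels, round what is visible of it).
- arm.regions_of(picture, thing): "region" (420x560 bool, what is visible of it) and "extent" ([centre column, centre row, width, height] in pixels, round what is visible of it).
The state is a dict: "time": time; "q": joint angles; "qd": joint speeds; "effort": joint torques, N m; "eef_pos": TCP position; "ee_rot": TCP orientation; "force": force on the tool from outside, world axes, zero at the start; "moment": the same for the moment, N m; "grip_width": finger opening in mm.
Only numpy, scipy, OpenCV 4.12 (cv2) and the standard library are available. Lean on these libraries where they do the work, as an engineer would, in place of code of your own. Each camera call takes 0.05 s, during which the arm holds its last target. There are 200 camera calls.

### The job

Put the block of soap where it belongs, in the middle of the small white dish, lying flat with its longer side along the dish's longer side. An amber bottle is standing in the dish: first lift that one out and stand it upright on the bare table, right off the dish. Set both down gently, and leave the dish, the other amber bottle and everything else where they are.

Things in the scene. Friction and masses are not known exactly. Their poses are not given: they have to be found in the camera images.
- soap_dish: Shallow white rectangular dish lying loose on the table, 75 mm (its x) by 105 mm (its y), 160 g. Origin at the centre of its underside, z up. Its flat floor is 5 mm above the table, the thin rim 10 mm.
- bottle_in_dish: Amber bottle with a cream paper label and black cap that stands upright in the middle of the dish at the start: round, 41 mm diameter up to about 90 mm, the cap narrower, 119 mm high in all, about 90 g. Origin at the centre of its underside, z along its axis.
- soap_block: Block of soap, light brown with a wood-like grain and rounded edges, 49 mm (its x) by 62 mm (its y) by 52 mm high, about 190 g, lying on the table. Origin at the centre of its underside, z up. It can be gripped across either pair of sides.
- jar: Bystander: round glass jar with a dark lid, 65 mm diameter, 86 mm high. Origin at the centre of its underside.
- spare_bottle: Bystander: an amber bottle just like the one in the dish (41 mm diameter, 119 mm high), but standing on the table. Origin at the centre of its underside.
- pot_brush: Bystander: turned wooden pot brush standing on its bristles, 58 mm diameter, 87 mm high. Origin at the centre of its underside.

How it is judged (in metres and radians):
On the way, in this order (a step that is already met when the one before it is completed fails the run):
1. the amber bottle from the dish stands upright on the table, off the dish and let go ((x of bottle_in_dish in the frame of soap_dish above 0.058 m or x of bottle_in_dish in the frame of soap_dish below -0.058 m or y of bottle_in_dish in the frame of soap_dish above 0.073 m or y of bottle_in_dish in the frame of soap_dish below -0.073 m) and height (world z) of bottle_in_dish between -0.006 and 0.006 m and angle between bottle_in_dish's own z axis and vertical below 0.15 rad and contact force between bottle_in_dish and the fingers below 0.1 N and linear speed of bottle_in_dish below 0.03 m/s), for 0.2 s.
2. the soap lies in the dish, let go (x of soap_block in the frame of soap_dish between -0.012 and 0.012 m and y of soap_block in the frame of soap_dish between -0.018 and 0.018 m and z of soap_block in the frame of soap_dish between 0 and 0.01 m and angle between soap_block's own z axis and vertical below 0.12 rad and angle between the y axis of soap_block and the y axis of soap_dish, either way round below 0.26 rad and contact force between soap_block and the fingers below 0.1 N and linear speed of soap_block below 0.03 m/s), for 0.2 s.
At the end, for the whole second after the job is handed in: The bottle from the dish stands upright (8 degrees) on the bare table, not overlapping the dish. The soap lies flat on the dish's floor, centred within 12 mm across and 18 mm along the dish, long sides within 15 degrees. Both at rest and let go (all of step 1 and all of step 2); the robot touches nothing.
It fails at once if the jar, the other amber bottle or the pot brush is shifted by more than 25 mm or tipped (distance of any of jar, spare_bottle, pot_brush from where it was at the start of the episode above 0.025 m or angle between any of jar, spare_bottle, pot_brush's own z axis and vertical above 0.35 rad).
It fails at once if the dish is shifted by more than 30 mm (distance of soap_dish from where it was at the start of the episode above 0.03 m).
It fails at once if the bottle is tipped over (beyond 45 degrees) (angle between bottle_in_dish's own z axis and vertical above 0.79 rad).
It fails at once if the soap is dropped into the dish (faster than 0.6 m/s just above it) (horizontal distance between soap_block and soap_dish below 0.06 m and height (world z) of soap_block below 0.06 m and linear speed of soap_block above 0.6 m/s).
It fails at once if the bottle is dropped on the table (faster than 0.7 m/s just above it, away from the dish) (horizontal distance between bottle_in_dish and soap_dish above 0.09 m and height (world z) of bottle_in_dish below 0.05 m and linear speed of bottle_in_dish above 0.7 m/s).
It also fails if it takes over 64 s, if anything falls off the work surface, if the arm or the gripper's body presses on something with over 40 N, if the wrist force passes 120 N, or if a joint passes its speed limit or range.

## Working session

There is one attempt and no reset: what is moved stays moved. The work goes in short steps, Python scripts to look and compute and a tool call to move; the robot and the scene stay as the last step left them, time stands still between calls to the robot, and variables do not carry over. Pictures are saved under pics/ and viewed, about 8 in all and at most 12, crops included, and the job is handed in when it is done.

Besides the shell and the picture viewer there is one more tool, called after ">>>" as name(argument=value, ...), one argument or row to a line, values as JSON. servo_tool: Moves the arm, as the interface text tells. Its arguments: {"type":"object","properties":{"motion":{"type":"array","items":{"type":"array"}},"grip_force":{"type":"number"}},"required":["motion"]}

```bash
mkdir -p pics; cat > h.py <<'E'
import numpy as np, cv2
from workcell import arm
def cam(n): return arm.read_camera(n)
def foc(p): return p["frame"].shape[0]/2/np.tan(np.radians(p["vertical_fov"])/2)
def unproj(p,u,v,z):
    "pixel -> world point on plane height z"
    f=foc(p);a=(u-p["cx"])/f;b=(v-p["cy"])/f
    if p.get("fish"):
        r=np.hypot(a,b);d=np.array([a/r*np.sin(r),-b/r*np.sin(r),-np.cos(r)])
    else: d=np.array([a,-b,-1.])
    d=np.array(p["rotation"])@d;o=np.array(p["xyz"])
    return o+d*(z-o[2])/d[2]
def save(p,name,crop=None,s=1):
    im=p["frame"][...,::-1]
    if crop: im=im[crop[1]:crop[3],crop[0]:crop[2]]
    cv2.imwrite("pics/"+name,cv2.resize(im,None,fx=s,fy=s,interpolation=cv2.INTER_CUBIC))
E
python3 - <<'E'
from h import *
np.set_printoptions(precision=3,suppress=True)
ps={n:cam(n) for n in("top","scene","wrist")}
cv2.imwrite("pics/a.png",np.hstack([cv2.resize(ps[n]["frame"],(400,300)) for n in("scene","wrist")])[...,::-1])
save(ps["top"],"top.png",s=1.4)
for n,p in ps.items():
    print(n,{k:v for k,v in p.items() if k!="frame"})
    for t in("soap_dish","bottle_in_dish","soap_block","jar","pot_brush"):
        print(t,[(round(d["p"],2),np.round(d["extent"])) for d in arm.recognise(p,t)[:3]])
print(arm.get_state())
E
```

```text
top {'vertical_fov': 57.47939945239823, 'cx': 288.00428357094995, 'cy': 206.31169859149722, 'xyz': array([357.11 , -37.717, 901.533]), 'rotation': array([[ 0.001,  0.988, -0.152],
       [-1.   ,  0.002,  0.007],
       [ 0.007,  0.152,  0.988]]), 'shot': 1}
soap_dish [(0.81, array([304., 211.,  50.,  46.]))]
bottle_in_dish [(0.58, array([309., 208.,  21.,  22.]))]
soap_block [(0.7, array([199., 177.,  33.,  32.]))]
jar [(0.95, array([179., 240.,  40.,  28.]))]
pot_brush [(0.96, array([381., 171.,  28.,  26.]))]
scene {'vertical_fov': 45.44337720276502, 'cx': 280.713337469715, 'cy': 206.67589978008593, 'xyz': array([1162.444,  245.745,  977.169]), 'rotation': array([[-0.388, -0.733,  0.559],
       [ 0.921, -0.303,  0.244],
       [-0.01 ,  0.609,  0.793]]), 'shot': 2}
soap_dish [(0.76, array([269., 207.,  42.,  30.]))]
bottle_in_dish [(0.64, array([265., 192.,  15.,  37.]))]
soap_block [(0.85, array([358., 259.,  35.,  42.]))]
jar [(0.79, array([394., 210.,  32.,  38.]))]
pot_brush [(0.71, array([396., 212.,  34.,  40.])), (0.62, array([186., 199.,  20.,  30.]))]
wrist {'vertical_fov': 65.70646984690485, 'cx': 280.7542091883514, 'cy': 211.37036904282573, 'xyz': array([122.269, 566.836, 373.712]), 'rotation': array([[ 0.331, -0.903, -0.272],
       [ 0.943,  0.317,  0.097],
       [-0.001, -0.289,  0.957]]), 'shot': 3}
soap_dish []
bottle_in_dish []
soap_block []
jar [(0.56, array([124., 392.,  45.,  50.]))]
pot_brush []
{'time': 0.9, 'q': array([ 1.111,  0.276,  1.505, -0.   ,  1.361, -0.121]), 'qd': array([-0.   , -0.   , -0.   , -0.001,  0.001, -0.   ]), 'effort': array([ -0.   , -41.664, -24.611,  -0.   ,   0.   ,   0.   ]), 'eef_pos': array([191.113, 542.335, 231.369]), 'ee_rot': array([[-0.943,  0.332,  0.   ],
       [ 0.332,  0.943,  0.   ],
       [-0.   ,  0.   , -1.   ]]), 'force': array([0.1  , 0.249, 0.067]), 'moment': array([-0.066, -0.012, -0.011]), 'grip_width': 85.04923947855491}
```

View pics/top.png

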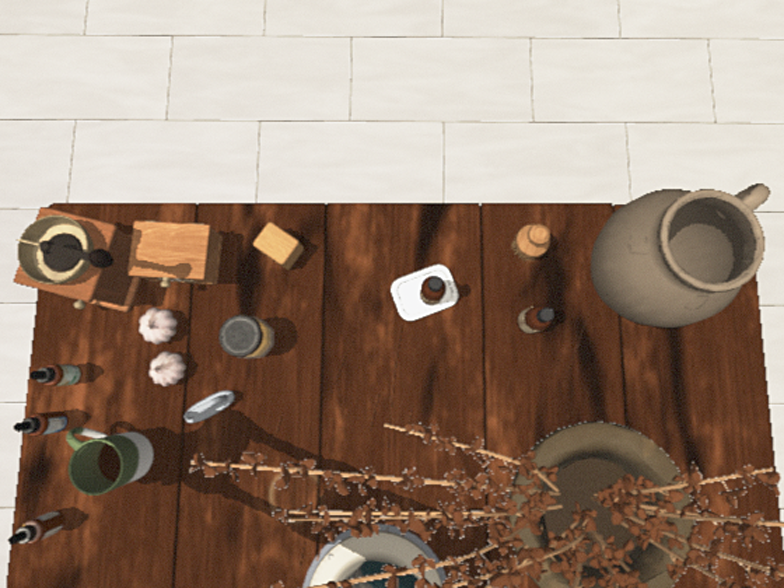

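View pics/a.png

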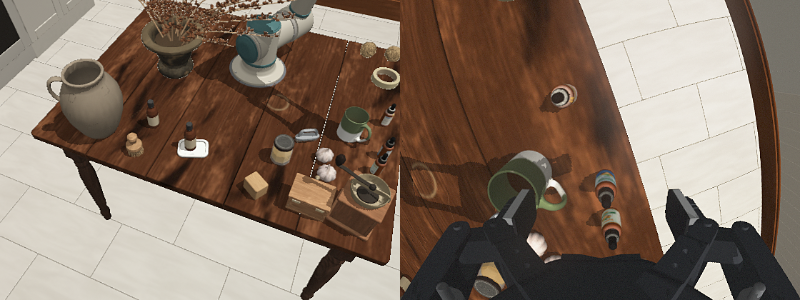

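```bash
python3 - <<'E'
from h import *
np.set_printoptions(precision=1,suppress=True)
p=cam("top");s=cam("scene")
save(s,"scene.png",s=1.4)
for t,h in(("soap_dish",10),("soap_block",52),("bottle_in_dish",119),("jar",86),("pot_brush",87)):
  for q,nm in((p,"top"),(s,"scene")):
    for d in arm.regions_of(q,t)[:2]:
        m=d["region"].astype(np.uint8);c=max(cv2.findContours(m,0,1)[0],key=cv2.contourArea)[:,0]
        out=[]
        for z in(0,h):
            w=np.array([unproj(q,u,v,z)[:2] for u,v in c],np.float32)
            r=cv2.minAreaRect(w);b=cv2.boxPoints(r);e=b[1]-b[0];f=b[2]-b[1]
            l=e if np.hypot(*e)>np.hypot(*f) else f
            out.append((np.array(r[0]),np.array(r[1]),round(float(np.degrees(np.arctan2(l[1],l[0])))%180,1)))
        print(t,nm,round(d["p"],2),np.round(d["extent"]),*out)
E
```

```text
soap_dish scene 0.93 [270. 206.  46.  29.] (array([486. , -79.4]), array([ 77.3, 105.7]), 112.4) (array([492.9, -76.1]), array([ 76.6, 104.6]), 112.4)
soap_block top 0.66 [199. 178.  32.  31.] (array([571.9, 170.3]), array([79.5, 50.8]), 56.5) (array([559.5, 158.3]), array([74.9, 47.9]), 56.5)
soap_block scene 0.62 [358. 257.  38.  41.] (array([544.8, 164.6]), array([85.3, 73.5]), 56.9) (array([577.6, 168.9]), array([80.7, 69.5]), 56.9)
bottle_in_dish top 0.86 [309. 209.  21.  25.] (array([493.5, -93.7]), array([42.9, 50.8]), 179.3) (array([475.5, -86.3]), array([37.2, 44.1]), 179.3)
bottle_in_dish scene 0.66 [265. 191.  16.  40.] (array([ 438.4, -112.6]), array([131.6,  42. ]), 27.0) (array([526.6, -69. ]), array([115.6,  36.9]), 27.0)
jar top 0.65 [178. 240.  40.  33.] (array([414.4, 218.7]), array([92.9, 70.3]), 76.2) (array([408.9, 194.3]), array([84.1, 63.6]), 76.2)
jar scene 0.94 [397. 209.  34.  39.] (array([373. , 205.3]), array([131.4,  67.8]), 5.6) (array([442.5, 208.8]), array([119.9,  61.8]), 5.6)
pot_brush top 0.57 [381. 174.  25.  23.] (array([ 579.3, -265.2]), array([57.1, 61.5]), 90.1) (array([ 557.9, -243.2]), array([51.6, 55.5]), 90.1)
pot_brush scene 0.88 [187. 204.  20.  31.] (array([ 549.4, -273.9]), array([103.7,  56.4]), 30.1) (array([ 604. , -227.6]), array([94.5, 51.4]), 30.1)
```

View pics/scene.png

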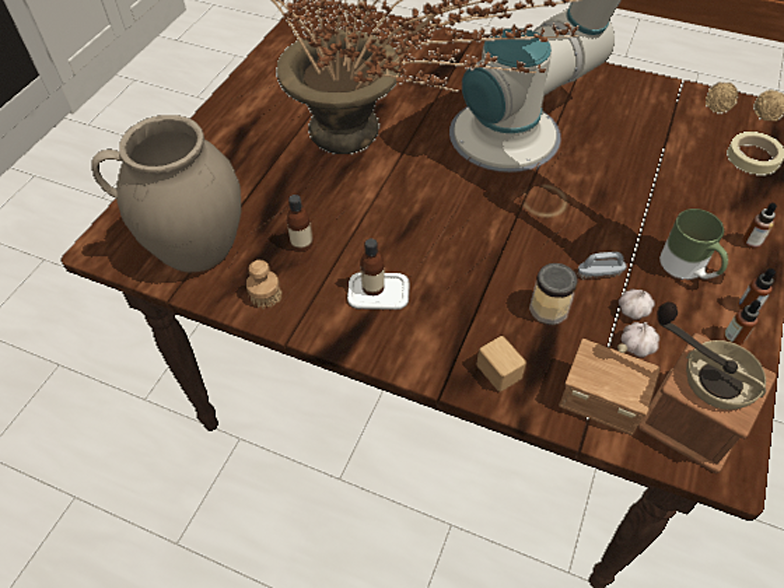

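```bash
python3 - <<'E'
from h import *
np.set_printoptions(precision=0,suppress=True)
p=cam("top");s=cam("scene")
def ray(q,u,v):
    a=unproj(q,u,v,0);o=np.array(q["xyz"]);d=a-o;return o,d/np.linalg.norm(d)
for t in((195,465),(280,515),(385,428)):
  for c in((580,10),(590,52),(545,70),(460,88),(620,30)):
    o,d=ray(p,t[0]/1.4,t[1]/1.4);o2,d2=ray(s,c[0]/1.4,c[1]/1.4)
    k,_,_,_=np.linalg.lstsq(np.c_[d,-d2],o2-o,rcond=None);A=o+k[0]*d;B=o2+k[1]*d2
    print(t,c,(A+B)/2,round(float(np.linalg.norm(A-B))))
print(unproj(s,505/1.4,140/1.4,0))
for z in (119,124):print(unproj(p,310,202,z))
for z in (119,):print(unproj(p,390,225,z))
E
```

```text
(195, 465) (580, 10) [282. 130. 463.] 14
(195, 465) (590, 52) [271. 154. 399.] 15
(195, 465) (545, 70) [282. 128. 383.] 50
(195, 465) (460, 88) [322.  71. 396.] 168
(195, 465) (620, 30) [269. 166. 428.] 58
(280, 515) (580, 10) [225.  97. 420.] 67
(280, 515) (590, 52) [205. 118. 344.] 77
(280, 515) (545, 70) [208.  90. 313.] 8
(280, 515) (460, 88) [244.  30. 313.] 126
(280, 515) (620, 30) [211. 131. 386.] 120
(385, 428) (580, 10) [301.  55. 467.] 165
(385, 428) (590, 52) [296.  69. 408.] 188
(385, 428) (545, 70) [290.  41. 361.] 131
(385, 428) (460, 88) [296. -19. 311.] 7
(385, 428) (620, 30) [303.  84. 454.] 220
[21.  9.  0.]
[487. -88. 119.]
[486. -88. 124.]
[ 439. -253.  119.]
```

>>> servo_tool(
  motion=[
    [[0,0,0],[0.03,-0.03,0.01],1],
    [[0,0,0],[0.065,-0.06,0.02],1],
    [[0,0,0],[0.1,-0.09,0.03],1],
    [[0,0,0],[0.135,-0.125,0.03],1],
    [[0,0,0],[0.17,-0.16,0.03],1],
    [[0,0,0],[0.205,-0.195,0.03],1],
    [[0,0,0],[0.24,-0.23,0.03],1],
    [[0,0,0],[0.275,-0.262,0.03],1],
    [[0,0,0],[0.309,-0.292,0.03],1],
    [[0,0,0],[0.309,-0.292,0.03],1],
  ],
)

```text
time: 2.6
eef_pos: [504.5, 246.4, 260.9]
ee_rot: [[-0.941, 0.338, 0.003], [0.338, 0.941, -0.002], [-0.003, -0.001, -1.0]]
force: [-1.1, -0.1, -0.4]
grip_width: 85.5
```

```bash
python3 - <<'E'
from h import *
np.set_printoptions(precision=3,suppress=True)
w=cam("wrist");w["fish"]=1
save(w,"w1.png",s=1.2)
for t,h in(("soap_dish",10),("soap_block",52),("jar",86)):
    for d in arm.regions_of(w,t)[:2]:
        m=d["region"].astype(np.uint8);c=max(cv2.findContours(m,0,1)[0],key=cv2.contourArea)[:,0]
        W=np.array([unproj(w,u,v,h)[:2] for u,v in c],np.float32)
        print(t,d["p"],d["extent"],cv2.minAreaRect(W))
s=arm.get_state();print(s["eef_pos"],s["force"],s["effort"],s["q"],s["time"])
E
```

```text
soap_dish 0.84 [80.0, 241.3, 56.3, 64.2] ((489.2122497558594, -73.75203704833984), (75.23392486572266, 108.80863952636719), 20.23523712158203)
soap_block 0.76 [236.4, 242.5, 58.9, 53.7] ((555.7332763671875, 171.84524536132812), (61.22964096069336, 64.76010131835938), 56.487998962402344)
jar 0.68 [213.2, 115.5, 76.8, 68.4] ((411.7174072265625, 211.18096923828125), (71.4578628540039, 63.6623649597168), 85.45282745361328)
jar 0.58 [7.0, 246.9, 13.0, 24.7] ((445.8090515136719, -151.35702514648438), (29.429874420166016, 47.1651496887207), 47.102386474609375)
[499.235 250.962 261.239] [-0.426  0.132  0.133] [ -0.824 -39.309 -25.213  -0.058  -0.031   0.002] [ 0.341  0.236  1.486  0.001  1.42  -0.892] 2.8
```

View pics/w1.png

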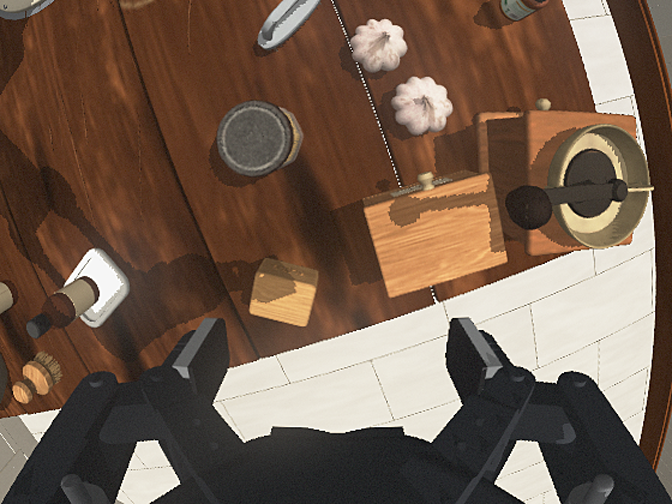

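```bash
python3 - <<'E'
from h import *
np.set_printoptions(precision=1,suppress=True)
w=cam("wrist");w["fish"]=1
for z in(0,52):
  for q in((262,258),(320,270),(307,327),(249,313)): print(z,unproj(w,q[0]/1.2,q[1]/1.2,z))
for z in (0,100):
  for q in((362,200),(388,298)): print("box",z,unproj(w,q[0]/1.2,q[1]/1.2,z))
c=cv2.resize(w["frame"][190:290,185:285],(700,600),interpolation=cv2.INTER_CUBIC)
cv2.imwrite("pics/soap.png",c[...,::-1])
E
```

```text
0 [523.  156.1   0. ]
0 [557.1 211.8  -0. ]
0 [618.2 173.1   0. ]
0 [579.8 115.    0. ]
52 [511.1 171.4  52. ]
52 [540.9 220.   52. ]
52 [594.1 186.3  52. ]
52 [560.6 135.6  52. ]
box 0 [498.9 279.7   0. ]
box 0 [614.3 272.7   0. ]
box 100 [482.  278.7 100. ]
box 100 [568.9 273.4 100. ]
```

View pics/soap.png

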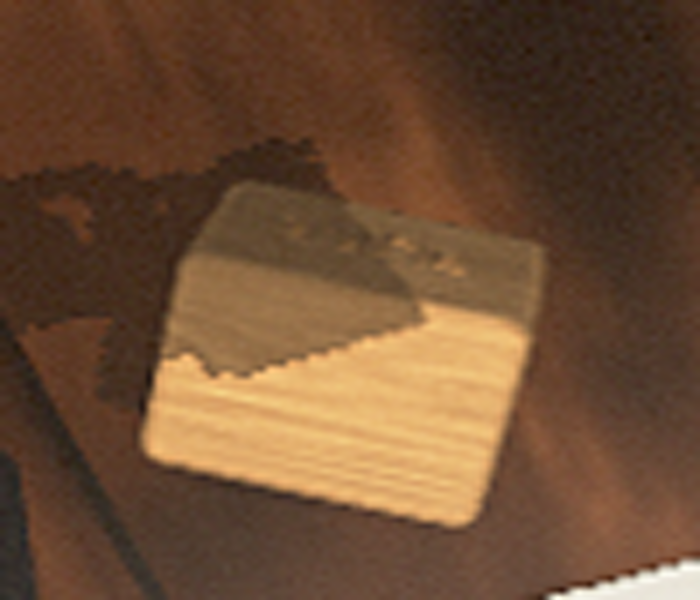

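>>> servo_tool(
  motion=[
    [[0,0,0],[0,-0.04,0],1],
    [[0,0,0],[-0.01,-0.08,0],1],
    [[0,0,0],[-0.01,-0.12,0],1],
    [[0,0,0],[-0.02,-0.16,0],1],
    [[0,0,0],[-0.02,-0.2,0],1],
    [[0,0,0],[-0.03,-0.24,0],1],
    [[0,0,0],[-0.03,-0.27,0],1],
    [[0,0,0],[-0.03,-0.3,0],1],
    [[0,0,0],[-0.03,-0.3,0],1],
    [[0,0,0],[-0.03,-0.3,0],1],
  ],
)

```text
time: 3.85
eef_pos: [468.7, -47.8, 261.6]
ee_rot: [[-0.944, 0.331, -0.0], [0.331, 0.944, 0.001], [0.001, 0.001, -1.0]]
force: [-0.2, 0.1, -0.5]
grip_width: 85.5
```

```bash
python3 - <<'E'
from h import *
np.set_printoptions(precision=2,suppress=True)
w=cam("wrist");w["fish"]=1
save(w,"w2.png",s=1.4)
for t,h in(("soap_dish",10),("bottle_in_dish",60)):
    for d in arm.regions_of(w,t)[:2]:
        m=d["region"].astype(np.uint8);c=max(cv2.findContours(m,0,1)[0],key=cv2.contourArea)[:,0]
        W=np.array([unproj(w,u,v,h)[:2] for u,v in c],np.float32)
        print(t,d["p"],d["extent"],cv2.minAreaRect(W))
s=arm.get_state();print(s["eef_pos"],s["force"],s["effort"],s["q"],s["time"],w["xyz"])
E
```

```text
soap_dish 0.7 [264.5, 196.1, 94.0, 83.2] ((488.61492919921875, -76.28939819335938), (74.42415618896484, 104.36223602294922), 20.88734245300293)
bottle_in_dish 0.82 [251.7, 212.9, 39.6, 54.3] ((488.8531494140625, -89.19583129882812), (39.52936553955078, 65.5183334350586), 50.63450241088867)
[468.88 -47.21 261.45] [ 1.24  0.5  -0.23] [ -0.29 -31.12 -24.83  -0.01   0.     0.  ] [-0.25  0.1   1.66  0.    1.39 -1.48] 4.0 [400.01 -23.34 404.78]
```

View pics/w2.png

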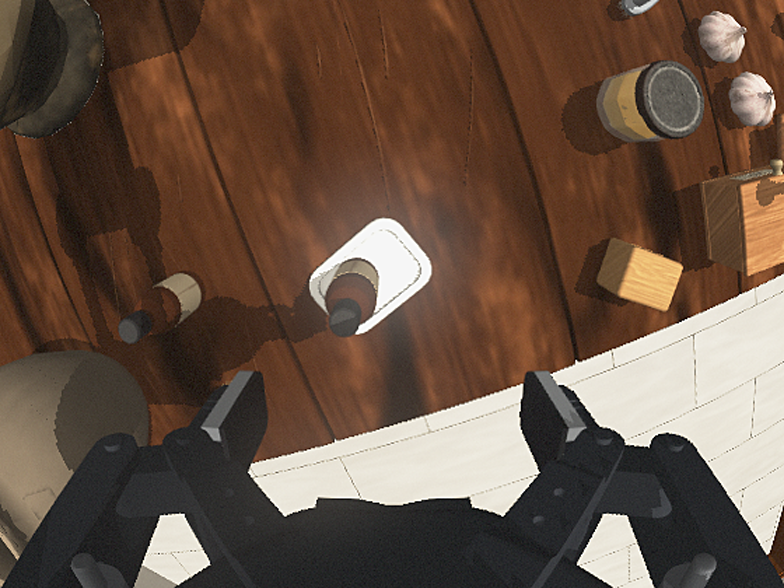

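```bash
python3 - <<'E'
from h import *
np.set_printoptions(precision=1,suppress=True)
w=cam("wrist");w["fish"]=1
print("cap",unproj(w,345/1.4,317/1.4,124), "cap-lower/neck",unproj(w,354/1.4,280/1.4,70))
d=arm.regions_of(w,"bottle_in_dish")[0]["region"]
from scipy.optimize import least_squares
# fit silhouette: project cylinder, match mask extents by IoU over (x,y)
f=foc(w);R=np.array(w["rotation"]);o=np.array(w["xyz"])
def proj(P):
    q=(P-o)@R; th=np.arctan2(np.hypot(q[:,0],q[:,1]),-q[:,2]);k=f*th/np.hypot(q[:,0],q[:,1])
    return np.c_[w["cx"]+k*q[:,0],w["cy"]-k*q[:,1]]
t=np.linspace(0,2*np.pi,40)
def mask(x,y):
    m=np.zeros((420,560),np.uint8)
    for a,b,r in((5,82,20.5),(82,97,13),(97,124,10)):
        P=np.vstack([np.c_[x+r*np.cos(t),y+r*np.sin(t),0*t+z] for z in(a,b)])
        cv2.fillConvexPoly(m,cv2.convexHull(np.round(proj(P)*16).astype(np.int32)),1,shift=4)
    return m>0
best=max(((mask(x,y)&d).sum()/(mask(x,y)|d).sum(),x,y) for x in range(470,510,2) for y in range(-105,-65,2))
print(best)
w1=w
E
```

```text
cap [483.4 -84.8 124. ] cap-lower/neck [473.8 -79.5  70. ]
(np.float64(0.8887683125339121), 488, -89)
```

>>> servo_tool(
  motion=[
    [[0,0,0],[0.017,-0.041,0],1],
    [[0,0,0],[0.017,-0.041,-0.03],1],
    [[0,0,0],[0.017,-0.041,-0.06],1],
    [[0,0,0],[0.017,-0.041,-0.1],1],
    [[0,0,0],[0.017,-0.041,-0.13],1],
    [[0,0,0],[0.017,-0.041,-0.15],1],
    [[0,0,0],[0.017,-0.041,-0.17],1],
    [[0,0,0],[0.017,-0.041,-0.19],1],
    [[0,0,0],[0.017,-0.041,-0.2],1],
    [[0,0,0],[0.017,-0.041,-0.203],1],
  ],
  grip_force=25,
)

```text
time: 5.1
eef_pos: [485.5, -87.7, 57.5]
ee_rot: [[-0.945, 0.328, -0.003], [0.328, 0.945, 0.002], [0.003, 0.001, -1.0]]
force: [-0.5, 0.1, 0.2]
grip_width: 84.9
```

```bash
python3 - <<'E'
from h import *
w=cam("wrist");save(w,"w3.png")
s=arm.get_state();print(s["eef_pos"],s["force"],s["effort"])
E
```

```text
[485.80486101 -87.98021615  57.80782748] [-0.28384213 -0.26769367 -0.13389495] [ 3.36487661e-02 -3.78965092e+01 -1.79249686e+01  3.48566966e-03
 -4.15912340e-02  5.99894611e-04]
```

View pics/w3.png

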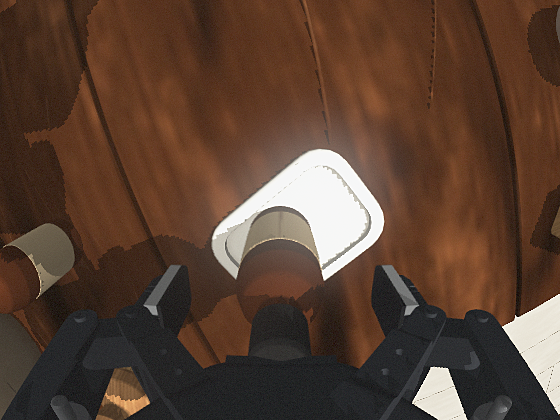

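>>> servo_tool(
  motion=[
    [[0,0,0],[0,0,0],0.5],
    [[0,0,0],[0,0,0],0.2],
    [[0,0,0],[0,0,0],0],
    [[0,0,0],[0,0,0],-0.1],
    [[0,0,0],[0,0,0],-0.3],
    [[0,0,0],[0,0,0],-0.5],
    [[0,0,0],[0,0,0],-0.5],
    [[0,0,0],[0,0,0],-0.5],
    [[0,0,0],[0,0,0],-0.5],
  ],
  grip_force=25,
)

```text
time: 6.05
eef_pos: [486.3, -88.2, 58.6]
ee_rot: [[-0.944, 0.329, -0.0], [0.329, 0.944, 0.001], [0.001, 0.001, -1.0]]
force: [-0.4, -0.3, 5.5]
grip_width: 39.4
```

>>> servo_tool(
  motion=[
    [[0,0,0],[0,0,0.01],-0.5],
    [[0,0,0],[0,0,0.02],-0.5],
    [[0,0,0],[0,0,0.03],-0.5],
    [[0,0,0],[0,0,0.04],-0.5],
    [[0,0,0],[0,0,0.04],-0.5],
    [[0,0,0],[0,0,0.04],-0.5],
  ],
  grip_force=25,
)

```text
time: 6.65
eef_pos: [486.5, -88.2, 98.9]
ee_rot: [[-0.944, 0.329, 0.0], [0.329, 0.944, 0.001], [-0.0, 0.001, -1.0]]
force: [-0.2, -0.2, -1.1]
grip_width: 39.5
```

```bash
python3 - <<'E'
from h import *
w=cam("wrist");save(w,"w4.png");w["fish"]=1
for d in arm.regions_of(w,"soap_dish")[:1]:
        m=d["region"].astype(np.uint8);c=max(cv2.findContours(m,0,1)[0],key=cv2.contourArea)[:,0]
        print(cv2.minAreaRect(np.array([unproj(w,u,v,10)[:2] for u,v in c],np.float32)))
s=arm.get_state();print(s["eef_pos"],s["force"],s["grip_width"])
E
```

```text
((488.3770446777344, -76.83283996582031), (75.26898193359375, 103.53412628173828), 21.01189613342285)
[485.96497948 -88.11047199  98.26323594] [ 0.21028439 -0.17398418 -0.32579728] 39.365816702595
```

View pics/w4.png

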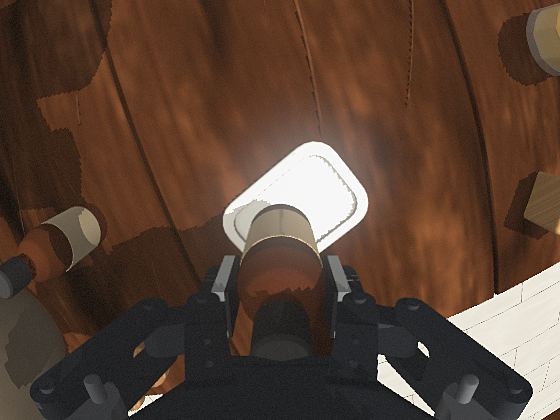

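>>> servo_tool(
  motion=[
    [[0,0,0],[0,0.015,0.01],-0.5],
    [[0,0,0],[0,0.04,0.01],-0.5],
    [[0,0,0],[-0.01,0.07,0.01],-0.5],
    [[0,0,0],[-0.01,0.1,0.01],-0.5],
    [[0,0,0],[-0.016,0.125,0],-0.5],
    [[0,0,0],[-0.016,0.138,-0.01],-0.5],
    [[0,0,0],[-0.016,0.138,-0.02],-0.5],
    [[0,0,0],[-0.016,0.138,-0.03],-0.5],
    [[0,0,0],[-0.016,0.138,-0.035],-0.5],
    [[0,0,0],[-0.016,0.138,-0.035],-0.5],
  ],
)

```text
time: 7.75
eef_pos: [469.5, 49.1, 62.2]
ee_rot: [[-0.944, 0.33, -0.003], [0.33, 0.944, 0.001], [0.003, -0.0, -1.0]]
force: [0.3, 0.2, -0.6]
grip_width: 39.5
```

>>> servo_tool(
  motion=[
    [[0,0,0],[0,0,-0.003],-0.5],
    [[0,0,0],[0,0,-0.006],-0.5],
    [[0,0,0],[0,0,-0.008],-0.5],
    [[0,0,0],[0,0,-0.009],-0.5],
    [[0,0,0],[0,0,-0.009],-0.5],
    [[0,0,0],[0,0,-0.009],-0.5],
  ],
)

```text
time: 8.35
eef_pos: [469.7, 48.7, 54.0]
ee_rot: [[-0.944, 0.33, -0.003], [0.33, 0.944, 0.0], [0.003, -0.001, -1.0]]
force: [-1.1, -1.5, 5.8]
grip_width: 39.1
```

>>> servo_tool(
  motion=[
    [[0,0,0],[0,0,0],0],
    [[0,0,0],[0,0,0],0.1],
    [[0,0,0],[0,0,0],0.3],
    [[0,0,0],[0,0,0],0.6],
    [[0,0,0],[0,0,0],1],
    [[0,0,0],[0,0,0],1],
    [[0,0,0],[0,0,0],1],
    [[0,0,0],[0,0,0.02],1],
    [[0,0,0],[0,0,0.05],1],
    [[0,0,0],[0,0,0.08],1],
  ],
)

```text
time: 9.35
eef_pos: [469.2, 48.7, 134.5]
ee_rot: [[-0.944, 0.33, -0.004], [0.33, 0.944, 0.0], [0.004, -0.001, -1.0]]
force: [0.7, 0.2, 0.3]
grip_width: 85.7
```

>>> servo_tool(
  motion=[
    [[0,0,0],[0,0,0.04],1],
    [[0,0,0],[0,0,0.08],1],
    [[0,0,0],[0.01,0.03,0.1],1],
    [[0,0,0],[0.02,0.06,0.1],1],
    [[0,0,0],[0.03,0.1,0.1],1],
    [[0,0,0],[0.03,0.12,0.1],1],
    [[0,0,0],[0.03,0.12,0.1],1],
  ],
)

```text
time: 10.05
eef_pos: [499.1, 171.1, 234.2]
ee_rot: [[-0.945, 0.326, -0.005], [0.326, 0.945, 0.001], [0.005, -0.0, -1.0]]
force: [0.4, -0.1, -0.7]
grip_width: 85.5
```

```bash
python3 - <<'E'
from h import *
w=cam("wrist");save(w,"w5.png",s=1.4);w["fish"]=1
for d in arm.regions_of(w,"soap_block")[:1]:print(d["p"],d["extent"])
s=arm.get_state();print(s["eef_pos"],s["force"],s["grip_width"],s["time"],s["q"])
E
```

```text
0.65 [296.0, 238.9, 64.7, 62.2]
[498.79510591 168.49928818 234.18845859] [ 0.18839698 -0.80076555  1.32223053] 85.38668087735742 10.15 [ 1.93396307e-01  2.03798664e-01  1.59693090e+00  2.61907310e-04
  1.34584636e+00 -1.04271159e+00]
```

View pics/w5.png

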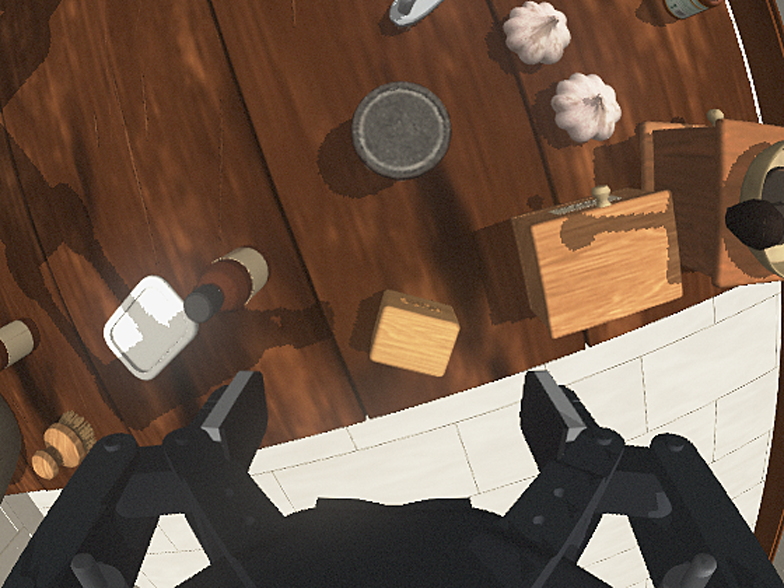

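```bash
cat > fit.py <<'E'
from h import *
from scipy.optimize import minimize
def proj(w,P):
    f=foc(w);q=(P-np.array(w["xyz"]))@np.array(w["rotation"]);h=np.hypot(q[:,0],q[:,1])
    k=f*np.arctan2(h,-q[:,2])/h
    return np.c_[w["cx"]+k*q[:,0],w["cy"]-k*q[:,1]]
def fit(w,d,x0,sx=49,sy=62,z0=0,z1=52):
    "box x,y,yaw(deg) whose silhouette best matches region d (IoU)"
    def cost(v):
        c,s=np.cos(np.radians(v[2])),np.sin(np.radians(v[2]))
        P=np.array([[v[0]+c*a-s*b,v[1]+s*a+c*b,z] for z in(z0,z1) for a in(-sx/2,sx/2) for b in(-sy/2,sy/2)])
        m=np.zeros(d.shape,np.uint8)
        cv2.fillConvexPoly(m,cv2.convexHull(np.round(proj(w,P)*256).astype(np.int32)),1,shift=8)
        m=m>0;return -(m&d).sum()/(m|d).sum()
    return min((minimize(cost,np.add(x0,[0,0,a]),method="Nelder-Mead",options=dict(initial_simplex=np.add(x0,[0,0,a])+np.array([[0,0,0],[15,0,0],[0,15,0],[0,0,15]])))for a in(-30,0,30,60,90)),key=lambda r:r.fun)
E
python3 - <<'E'
from fit import *
np.set_printoptions(precision=1,suppress=True)
w=cam("wrist");w["fish"]=1
T=[unproj(w,u/1.4,v/1.4,52)[:2] for u,v in((382,303),(461,321),(443,377),(371,359))]
print(np.array(T),np.mean(T,0))
for i in range(4):
    e=T[(i+1)%4]-T[i];print(np.hypot(*e),np.degrees(np.arctan2(e[1],e[0])))
d=arm.regions_of(w,"soap_block")[0]["region"]
r=fit(w,d,[550,178,0]);print(r.x,r.fun)
E
```

```text
[[524.5 151.1]
 [557.9 203.3]
 [599.  176.4]
 [565.1 127.5]] [561.6 164.6]
61.98432874152403 57.40157942550218
49.17050740540812 -33.26902001349692
59.471884108815935 -124.76877338805114
46.95664249146979 149.81779801319178
[564.3 165.6 -33.5] -0.9268817204301075
```

>>> servo_tool(
  motion=[
    [[0,0,-7],[0.03,-0.001,0],1],
    [[0,0,-14],[0.064,-0.003,-0.02],1],
    [[0,0,-14],[0.064,-0.003,-0.06],1],
    [[0,0,-14],[0.064,-0.003,-0.1],1],
    [[0,0,-14],[0.064,-0.003,-0.134],1],
    [[0,0,-14],[0.064,-0.003,-0.134],1],
    [[0,0,-14],[0.064,-0.003,-0.134],1],
  ],
)

```text
time: 10.95
eef_pos: [563.1, 163.8, 100.7]
ee_rot: [[-0.835, 0.55, -0.005], [0.55, 0.835, 0.0], [0.004, -0.002, -1.0]]
force: [0.3, 0.3, -0.5]
grip_width: 85.4
```

```bash
python3 - <<'E'
from fit import *
w=cam("wrist");save(w,"w6.png",s=1.4);w["fish"]=1
for r in arm.regions_of(w,"soap_block")[:1]:
    f=fit(w,r["region"],[562,165,0]);print(r["p"],f.x,f.fun)
s=arm.get_state();print(s["eef_pos"],s["ee_rot"][:,1],s["force"],s["time"])
E
```

```text
0.76 [563.31996369 166.79671172 -33.2440753 ] -0.9173993521517816
[564.72059884 164.50103983 102.71231327] [0.54933492 0.83560175 0.00093326] [0.33941854 0.56988957 0.10570307] 11.05
```

View pics/w6.png

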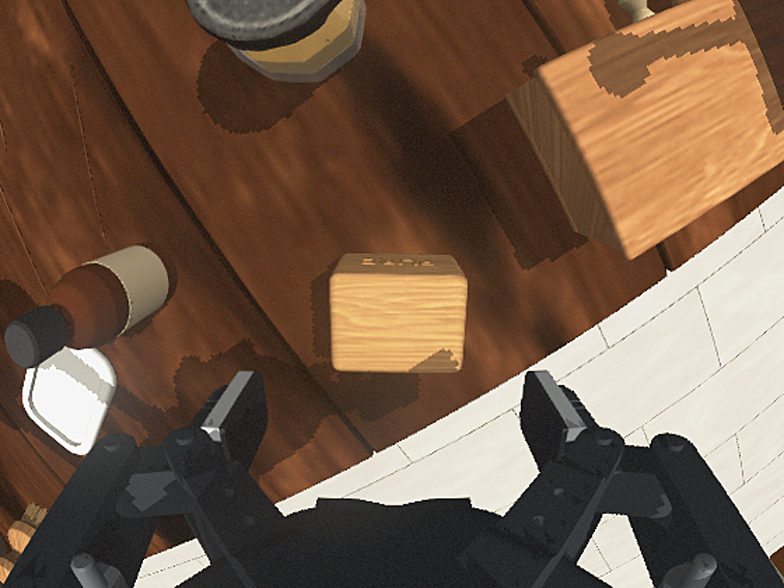

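>>> servo_tool(
  motion=[
    [[0,0,0],[0,0.002,-0.03],1],
    [[0,0,0],[0,0.002,-0.06],1],
    [[0,0,0],[0,0.002,-0.08],1],
    [[0,0,0],[0,0.002,-0.09],1],
    [[0,0,0],[0,0.002,-0.094],1],
    [[0,0,0],[0,0.002,-0.094],1],
  ],
)

```text
time: 11.65
eef_pos: [565.7, 166.7, 9.7]
ee_rot: [[-0.836, 0.549, 0.002], [0.549, 0.836, 0.002], [-0.001, 0.002, -1.0]]
force: [-0.1, 0.7, -0.3]
grip_width: 85.4
```

>>> servo_tool(
  motion=[
    [[0,0,0],[0,0,0],0.7],
    [[0,0,0],[0,0,0],0.5],
    [[0,0,0],[0,0,0],0.3],
    [[0,0,0],[0,0,0],0],
    [[0,0,0],[0,0,0],0],
    [[0,0,0],[0,0,0],0],
    [[0,0,0],[0,0,0],0],
  ],
  grip_force=35,
)

```text
time: 12.35
eef_pos: [566.6, 166.6, 11.1]
ee_rot: [[-0.836, 0.549, 0.004], [0.549, 0.836, 0.002], [-0.002, 0.004, -1.0]]
force: [-0.5, -0.1, 5.8]
grip_width: 61.4
```

>>> servo_tool(
  motion=[
    [[0,0,0],[0,0,0.01],0],
    [[0,0,0],[0,0,0.03],0],
    [[0,0,0],[0,0,0.06],0],
    [[0,0,0],[0,0,0.1],0],
    [[0,0,0],[0,0,0.14],0],
    [[0,0,0],[0,0,0.15],0],
    [[0,0,0],[0,0,0.15],0],
  ],
)

```text
time: 13.05
eef_pos: [567.6, 166.9, 163.2]
ee_rot: [[-0.836, 0.549, 0.008], [0.549, 0.836, 0.003], [-0.006, 0.007, -1.0]]
force: [-0.5, 0.4, -1.7]
grip_width: 61.5
```

>>> servo_tool(
  motion=[
    [[0,0,7],[-0.008,-0.025,0.01],0],
    [[0,0,14],[-0.016,-0.055,0.01],0],
    [[0,0,21],[-0.025,-0.085,0.01],0],
    [[0,0,28],[-0.035,-0.12,0.01],0],
    [[0,0,35],[-0.045,-0.155,0.01],0],
    [[0,0,42],[-0.055,-0.19,0],0],
    [[0,0,48],[-0.067,-0.22,0],0],
    [[0,0,54],[-0.076,-0.242,0],0],
    [[0,0,54],[-0.076,-0.242,0],0],
    [[0,0,54],[-0.076,-0.242,0],0],
  ],
)

```text
time: 14.05
eef_pos: [490.4, -74.8, 161.4]
ee_rot: [[-0.936, -0.351, -0.0], [-0.351, 0.936, 0.01], [-0.003, 0.01, -1.0]]
force: [0.7, -0.3, -2.3]
grip_width: 61.4
```

```bash
python3 - <<'E'
from fit import *
w=cam("wrist");save(w,"w7.png",s=1.4);w["fish"]=1
s=arm.get_state();zt=s["eef_pos"][2];z0=zt-11
for r in arm.regions_of(w,"soap_block")[:1]:
    f=fit(w,r["region"],[490,-76,21],z0=z0,z1=z0+52);print("soap",r["p"],f.x,f.fun)
for r in arm.regions_of(w,"soap_dish")[:1]:
    f=fit(w,r["region"],[488,-76,21],75,105,0,10);print("dish",r["p"],f.x,f.fun)
print(s["eef_pos"],s["ee_rot"][:,1],s["force"],s["q"])
E
```

```text
soap 0.56 [489.7001519  -75.01885522  20.07464614] -0.9227708368988533
dish 0.96 [489.25303075 -76.5375186  200.6033435 ] -0.7513805928096472
[490.87860781 -74.37177494 161.77140757] [-0.35195959  0.93597159  0.009035  ] [-0.00420891  0.58616756 -1.89228358] [-0.29764667  0.2108485   1.77839832  0.01037428  1.15485799 -2.23230855]
```

View pics/w7.png

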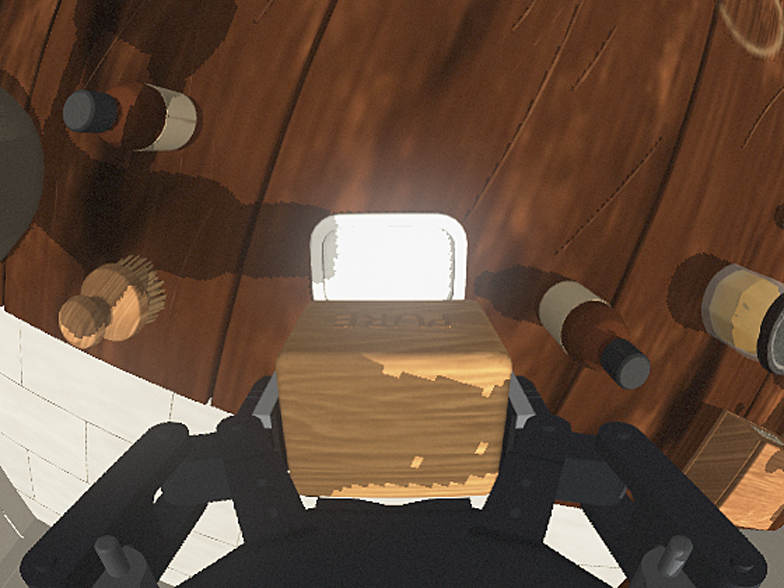

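>>> servo_tool(
  motion=[
    [[0,0,0],[-0.001,-0.002,-0.02],0],
    [[0,0,0],[-0.001,-0.002,-0.05],0],
    [[0,0,0],[-0.001,-0.002,-0.08],0],
    [[0,0,0],[-0.001,-0.002,-0.1],0],
    [[0,0,0],[-0.001,-0.002,-0.115],0],
    [[0,0,0],[-0.001,-0.002,-0.125],0],
    [[0,0,0],[-0.001,-0.002,-0.13],0],
    [[0,0,0],[-0.001,-0.002,-0.134],0],
    [[0,0,0],[-0.001,-0.002,-0.134],0],
  ],
)

```text
time: 15.1
eef_pos: [490.7, -75.9, 28.4]
ee_rot: [[-0.935, -0.354, 0.002], [-0.354, 0.935, 0.009], [-0.005, 0.008, -1.0]]
force: [-0.5, -0.3, -2.4]
grip_width: 61.6
```

```bash
python3 - <<'E'
from fit import *
w=cam("wrist");save(w,"w8.png",s=1.4);w["fish"]=1
s=arm.get_state();z0=s["eef_pos"][2]-11
for r in arm.regions_of(w,"soap_block")[:1]:
    f=fit(w,r["region"],[490,-76,21],z0=z0,z1=z0+52);print("soap",r["p"],f.x,f.fun)
print(s["eef_pos"],s["ee_rot"][:,1:],s["force"])
E
```

```text
soap 0.66 [490.00994337 -76.16180052  20.36333135] -0.9263378534456945
[490.86742732 -76.07503504  28.76512683] [[-0.3537923   0.00238551]
 [ 0.93529414  0.00889483]
 [ 0.00747562 -0.99995759]] [ 0.56954012 -0.75590446 -1.30429639]
```

View pics/w8.png

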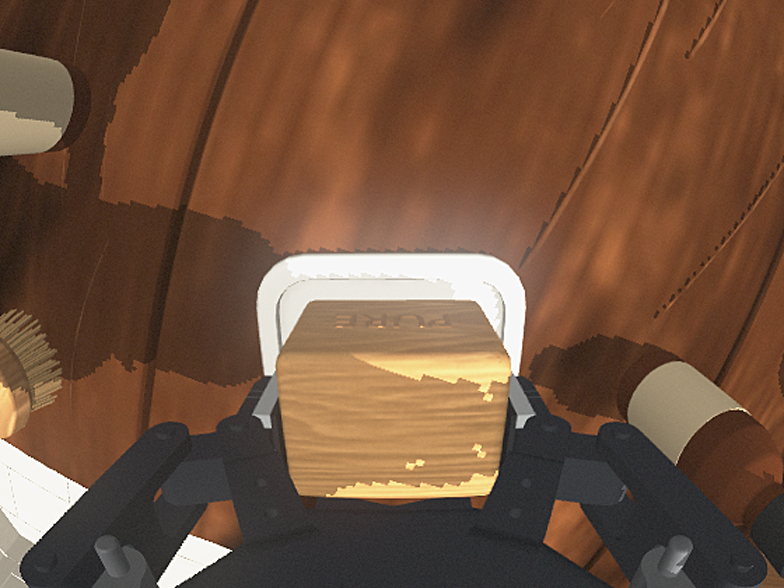

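>>> servo_tool(
  motion=[
    [[0,0,0],[-0.001,0,-0.004],0],
    [[0,0,0],[-0.001,0,-0.008],0],
    [[0,0,0],[-0.001,0,-0.01],0],
    [[0,0,0],[-0.001,0,-0.0115],0],
    [[0,0,0],[-0.001,0,-0.0115],0],
    [[0,0,0],[-0.001,0,-0.0115],0],
  ],
)

```text
time: 15.8
eef_pos: [490.0, -76.2, 17.4]
ee_rot: [[-0.935, -0.354, 0.003], [-0.354, 0.935, 0.009], [-0.006, 0.007, -1.0]]
force: [-0.4, 0.2, -2.3]
grip_width: 61.7
```

>>> servo_tool(
  motion=[
    [[0,0,0],[0,0,-0.001],0],
    [[0,0,0],[0,0,-0.002],0],
    [[0,0,0],[0,0,-0.002],0],
    [[0,0,0],[0,0,-0.002],0],
  ],
)

```text
time: 16.2
eef_pos: [490.2, -76.2, 15.8]
ee_rot: [[-0.935, -0.354, 0.003], [-0.354, 0.935, 0.009], [-0.006, 0.007, -1.0]]
force: [-1.2, 1.0, 4.5]
grip_width: 61.8
```

Contact made (about 6.5 N). Release slowly and lift off.

>>> servo_tool(
  motion=[
    [[0,0,0],[0,0,0],0.5],
    [[0,0,0],[0,0,0],0.6],
    [[0,0,0],[0,0,0],0.8],
    [[0,0,0],[0,0,0],1],
    [[0,0,0],[0,0,0],1],
    [[0,0,0],[0,0,0],1],
    [[0,0,0],[0,0,0.01],1],
    [[0,0,0],[0,0,0.03],1],
    [[0,0,0],[0,0,0.06],1],
    [[0,0,0],[0,0,0.1],1],
  ],
)

```text
time: 17.2
eef_pos: [489.0, -75.9, 116.3]
ee_rot: [[-0.935, -0.354, 0.0], [-0.354, 0.935, 0.01], [-0.004, 0.009, -1.0]]
force: [0.3, -0.1, -1.0]
grip_width: 85.8
```

>>> servo_tool(
  motion=[
    [[0,0,0],[0,0,0.04],1],
    [[0,0,0],[0,0,0.08],1],
    [[0,0,0],[0,0,0.12],1],
    [[0,0,0],[-0.02,0,0.14],1],
    [[0,0,0],[-0.04,0,0.14],1],
    [[0,0,0],[-0.04,0,0.14],1],
    [[0,0,0],[-0.04,0,0.14],1],
  ],
)

```text
time: 17.9
eef_pos: [449.0, -75.8, 256.8]
ee_rot: [[-0.935, -0.353, 0.002], [-0.353, 0.935, 0.009], [-0.005, 0.008, -1.0]]
force: [-0.8, -0.2, 0.6]
grip_width: 85.4
```

```bash
python3 - <<'E'
from fit import *
np.set_printoptions(precision=2,suppress=True)
w=cam("wrist");w["fish"]=1
S={}
for t,a in(("soap_block",(49,62,5,57)),("soap_dish",(75,105,0,10))):
  for r in arm.regions_of(w,t)[:1]:
    m=r["region"].copy()
    if t=="soap_dish" and "soap_block" in S: m|=S["soap_block"]
    S[t]=r["region"]
    f=fit(w,m,[489,-76,21],*a);print(t,r["p"],f.x,f.fun)
for n in("wrist","top","scene"):
    q=w if n=="wrist" else cam(n)
    for t in("bottle_in_dish","jar","pot_brush","soap_dish","soap_block"):
        print(n,t,[(round(d["p"],2),np.round(d["extent"])) for d in arm.recognise(q,t)[:3]])
s=arm.get_state();print(s["eef_pos"],s["force"],s["grip_width"],s["time"])
E
```

```text
soap_block 0.64 [488.21 -76.03  21.52] -0.8944876564085221
soap_dish 0.67 [490.68 -76.87  22.06] -0.9143250147376695
wrist bottle_in_dish [(0.94, array([374., 239.,  55.,  60.]))]
wrist jar [(0.67, array([485., 232.,  75.,  65.]))]
wrist pot_brush [(0.73, array([119., 219.,  57.,  55.]))]
wrist soap_dish [(0.9, array([267., 203.,  88.,  57.])), (0.51, array([265., 211.,  57.,  52.]))]
wrist soap_block [(0.7, array([264., 209.,  57.,  50.]))]
top bottle_in_dish []
top jar [(0.91, array([176., 238.,  39.,  32.]))]
top pot_brush []
top soap_dish []
top soap_block []
scene bottle_in_dish [(0.89, array([323., 202.,  17.,  40.]))]
scene jar [(0.62, array([394., 208.,  34.,  39.]))]
scene pot_brush [(0.71, array([188., 202.,  25.,  30.]))]
scene soap_dish [(0.65, array([269., 209.,  44.,  31.]))]
scene soap_block [(0.72, array([394., 209.,  33.,  43.])), (0.6, array([269., 200.,  28.,  29.])), (0.44, array([269., 206.,  45.,  31.]))]
[448.98 -75.86 256.33] [-0.28 -0.07 -0.82] 85.5454690251789 18.9
```

Soap is centred within about 3 mm and under 1° by the fit; the bottle's 17 x 40 px box in the scene view fits one standing upright, and nothing else has moved noticeably. Handing in.

```bash
python3 -c "
from workcell import arm
print(arm.hand_in())"
```

```text
the job is handed in; nothing more can be done
None
```

I lifted the amber bottle out of the dish and stood it on the bare table at about (470, 49) mm, roughly 127 mm from the dish centre. I then gripped the soap across its 62 mm sides and turned it 54°. It was lowered into the dish until light contact (about 6 N) and released. I handed in at about 19 s of the 64 s allowed, with no verdict given.

**Soap and dish:** The last wrist-camera fit put the soap at (488, -76) mm and the dish at (491, -77) mm. That is about 3 mm off centre, with the long sides within 1°.

**Bottle:** The scene camera showed it as a tall, narrow outline, and an earlier wrist picture showed it standing.

**Bystanders:** The jar and pot brush were found within a few pixels of their starting positions. I did not measure the spare bottle separately at the end; it was in the last wrist picture before the soap was lowered, standing, and the arm never went near it.

**Not confirmed:**
- The arm blocked the top camera at the end, so it found only the jar; the final check rests on the wrist and scene cameras.
- In the scene camera, the network's best guess for the soap was really the jar; its second guess was on the dish.
- I had used all 12 picture views by then, so the final state was checked by numbers only.

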